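Lay the round torch in the leaning repair rest and close its keeper

ROBOT

A 6-joint arm with a two-finger parallel gripper is mounted at the origin on the work surface. World frame = base frame: x ahead of the robot, y to its left, z up, the work surface at z = 0. Lengths are in m, angles in rad, forces in N, time in s.
With the tool pointing down it reaches from about 0.275 to 0.775 m from the base axis. Payload 14.6 kg.
Tool frame: the origin (TCP) lies at the very end of the fingers, on their centre line; the grasp point (between the pads) lies 19 mm behind it; z points along the fingers, y is the direction in which the jaws open and shut (so a half turn about z gives the same grasp; the last joint's range is limited). The gripper opens to 85 mm and grips with 20 to 120 N. Pads are 22 mm wide; open, the fingers measure 114 mm over their backs; the gripper's body (76 mm by 85 mm) begins 54 mm behind the grasp point. The pads swing forward as they close: fully open they stand 13 mm farther back than shut.
Start: joints at [-1.343, 0.263, -0.048, 1.259, 0, 1.415], TCP at [0.196, -0.487, 0.231] pointing down, gripper open.
Joint ranges: [-2.65, 2.65], [-0.89, 1.7], [-1.18, 1.37], [-2.13, 2.11], [-1.35, 1.29], [-3.14, 3.14]. Speed limits (rad/s): [1.89, 1.89, 2.57, 2.79, 3.14, 3.14].

INTERFACE

Orientations are given as a rotation vector (axis times angle).
In Python, from plant import arm gives the robot as it stands.
- The arm moves only by the tool send_rows, never from a script. Its argument "increments" is a list of rows, each a list of 7 numbers: the shift along the tool's x, y, z in m, then the turn, a rotation vector about the tool's x, y, z in rad, then the closure in counts, from 0 (fully open) to 255 (shut). In form: [[x, y, z, rx, ry, rz, gripper], ...]. A call has 1 to 5 rows; each row is the pose to reach, as a shift and turn from the pose commanded when the call began, along the tool's axes at that moment; what a row does not reach only later rows make up. A row lasts 1/10 s, in which the tool goes at most 50 mm and 8.59 degrees, less where a joint would pass 70% of its speed; a pose out of reach is approached as far as the arm can. A call with a gripper value outside its range is refused whole. The fingers move at their own pace and stop on an object; the grip force is fixed at half the most. Time passes only in rows, so rows that repeat a pose let the fingers close. It gives the time, the measured TCP pose, the force and the opening at its end, in the units of the state.
- arm.get_obs(): the state, without advancing time (a new reading comes with each control period).
- arm.grab_frame(name): name is "scene" or "top" or "wrist"; returns the picture (420x560x3 uint8, red, green, blue); there is no depth.
- arm.camera_params(name): a dict with "fx", "fy", "cx", "cy" (pixels), "position" and "orientation" of the camera in the world. Camera axes: x right, y up, looking along -z (the intrinsics and any distortion apply to the point x, -y, -z); pixel columns grow to the right and rows downward; lengths in m; the calibration is good to about 2 mm. A picture is of the moment at which its call begins: read the wrist's pose just before it. camera_params takes no time and is no camera call; for the wrist camera it gives the pose at the moment of the call.
- arm.finish_job(): hands the job in, once; it reports no verdict.
The state is a dict: "time": time; "joint_pos": joint angles; "qvel": joint speeds; "joint_torque": joint torques, N m; "position": TCP position; "orientation": TCP orientation; "force": force on the tool from outside, world axes, zero at the start; "torque": the same for the moment, N m; "gripper_width": opening from 0.0 (shut) to 1.0 (fully open).
Only numpy, scipy, OpenCV 4.12 (cv2) and the standard library are available. Lean on these libraries where they do the work, as an engineer would, in place of code of your own. Each camera call takes 0.05 s, during which the arm holds its last target.

TASK

Pick the red hand torch off the sloping wooden board without letting it roll away onto the bench, and lower it (do not drop it) into the black saddles of the blue leaning rest, lens end up and tail end down against the foot stop. Then swing the yellow keeper all the way across over the torch, so that it cannot roll out, and let go. Leave the other things on the bench where they are.

Things in the scene. Friction and masses are not known exactly. Their poses are not given: they have to be found in the camera images.
- torch: Red round hand torch (flashlight), a plain cylinder 44 mm in diameter and 160 mm long, 0.15 to 0.3 kg, that rolls freely. Origin on its axis at mid-length; x runs along the axis to the lens. The lens end has a 30 mm wide aluminium band, the tail end a black one. It starts on the sloping board, against the two stops; its y and z turn as it rolls.
- torch_lens (a point): Centre of the torch's lens face, 80 mm from the torch's origin along its x.
- board: Fixed sloping wooden board, 180 (x) x 170 (y) mm. Origin on the bench under its centre; z vertical, x level. Its top is 34 mm above the bench at the centre and rises 6 degrees towards its +y. The torch lies on it along x, lens to +x, its centre about 55 mm above the bench, against the uphill side of two stops.
- board_stops (a point): Midway between the board's two black stops (each 18 long in x, 12 thick, 14 mm high, 60 mm either side of this point along board x), on the board's face, on its downhill side. Nothing stands between the stops: fingers fit there.
- cradle: Upper part of the fixed blue leaning rest. Origin: where the torch's centre is when it lies home in the saddles, tail against the foot stop (115 mm above the bench). x runs up the lean, 30 degrees above level, from tail to lens; y is level; z points up, square to the lean. Midway between the saddles is only a blue plate, 60 mm wide, its face at z = -40 mm. Foot on the bench: 260 x 150 mm.
- saddle_low (a point): Lower of two black V saddles (90-degree V, 20 mm long): the point above its middle, at cradle x = -55 mm, on the axis of a seated torch. Its top edges are 28 mm either side in cradle y and 9 mm below this point in cradle z.
- saddle_high (a point): The same point of the upper V saddle, at cradle x = +50 mm.
- foot_stop (a point): Point where the seated torch's tail centre touches the blue foot stop plate, cradle x = -80 mm. The plate is square to cradle x, 56 mm wide, and reaches 15 mm above this point.
- keeper (a joint): Angle of the yellow keeper arm about its post, in rad: 0 = pointing up the lean beside the torch's place, 1.57 = straight across over the torch; stop at 1.6. It turns about the cradle's -z (from cradle +x towards cradle -y), stays where it is left (friction about 0.08 N m) and passes 7 mm over the torch.
- keeper_knob (a point): Centre of the graspable part of the upright yellow knob on the keeper's end: a cylinder 22 mm in diameter, its axis along cradle z, 36 mm tall above the arm; the point lies 78 mm from the hinge axis, 16 mm below the knob's top and 20 mm above the arm's upper face. The arm is 18 mm wide, 8 mm thick.
- keeper_hinge (a point): Point on the keeper's hinge axis at the arm's underside, at x = 62, y = 50, z = 29 mm of the cradle frame; the axis is cradle z. The steel post is 16 mm thick.
- jar: Bystander, loose: screw-topped glass jar, 56 mm across, 85 mm high. Origin at its underside.
- driver: Bystander, loose: screwdriver lying between the board and the rest. Origin at its underside.
- mug: Bystander, loose: blue mug, 76 mm across, 90 mm high. Origin at its underside.
- meter: Bystander, loose: yellow multimeter lying flat, 140 x 70 x 34 mm. Origin at its underside.
- tray: Bystander, loose: open black parts tray, 120 x 160 x 40 mm. Origin at its underside.
- phone: Bystander, loose: black phone lying flat, 150 x 72 x 9 mm. Origin at its underside.
- spanner: Bystander, loose: steel open-ended spanner lying flat. Origin at its underside.
Not all that is in view belongs to the job. Of the things like the torch, leave any that is orange; of the rest the larger one is meant.

How it is judged:
By the outcome, as a careful person would: the job done as asked, in the order asked, and still so for the second after the job is handed in, with the robot touching nothing.
It also fails if it takes over 61 s, if anything falls off the work surface, if the arm or the gripper's body presses on something with over 40 N, if the wrist force passes 120 N, or if a joint passes its speed limit or range.

## Working session

There is one attempt and no reset: what is moved stays moved. The work goes in short steps, Python scripts to look and compute and a tool call to move; the robot and the scene stay as the last step left them, time stands still between calls to the robot, and variables do not carry over. Pictures are saved under pics/ and viewed, and the job is handed in when it is done.

Besides the shell and the picture viewer there is one more tool, called after "Request:" in YAML: its name, and indented under it one key for each argument. send_rows: Moves the arm, as the interface text tells. Its arguments: {"type":"object","properties":{"increments":{"type":"array"}},"required":["increments"]}

```bash
ls; mkdir -p pics
python3 - <<'E'
from plant import arm
import cv2
print(arm.get_obs())
for n in ["scene","top","wrist"]:
    print(n,arm.camera_params(n))
    cv2.imwrite(f"pics/{n}0.png",arm.grab_frame(n)[:,:,::-1])
E
```

```text
pics
{'time': 0.0, 'joint_pos': array([-1.34330104e+00,  2.63553395e-01, -4.89062525e-02,  1.25941597e+00,
       -2.02111656e-05,  1.41551113e+00]), 'qvel': array([-0.00072544, -0.00098566, -0.00084856,  0.00191072, -0.00204838,
        0.00071394]), 'joint_torque': array([-3.93148061e-03, -6.37612152e+01,  3.84563935e+01,  1.37101271e-02,
       -2.92174727e-04, -5.97744958e-06]), 'position': array([ 0.19602441, -0.48674485,  0.23082057]), 'orientation': array([-3.08317127e+00, -5.97401107e-01,  9.28924804e-05]), 'force': array([-0.06394618, -0.06932985, -0.11017326]), 'torque': array([ 0.00956098,  0.03979905, -0.01569411]), 'gripper_width': 1.0033222812850375}
scene {'fx': 533.7658712663533, 'fy': 533.7658712663533, 'cx': 281.2972282823745, 'cy': 215.69971059008603, 'position': array([ 1.38785901, -0.44637036,  1.53046532]), 'orientation': array([0.56681591, 0.3513024 , 1.10809292])}
top {'fx': 524.4991733377695, 'fy': 524.4991733377695, 'cx': 277.298467948395, 'cy': 213.73670573176386, 'position': array([ 0.36752811, -0.01068201,  1.70774813]), 'orientation': array([ 0.06181592, -0.05267737, -1.56338439])}
wrist {'fx': 358.3344291157197, 'fy': 358.3344291157197, 'cx': 282.7061743940037, 'cy': 208.8761030320755, 'position': array([ 0.260043  , -0.45922008,  0.3728653 ]), 'orientation': array([-0.24509511,  0.16717667, -1.18063527])}
```

View pics/scene0.png

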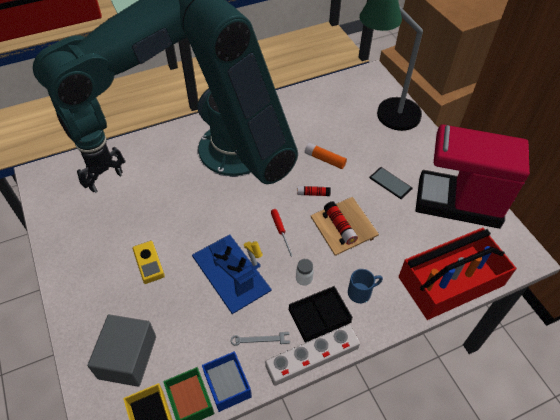

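View pics/top0.png

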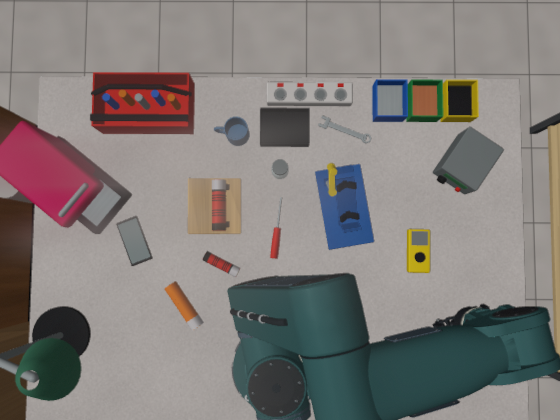

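View pics/wrist0.png

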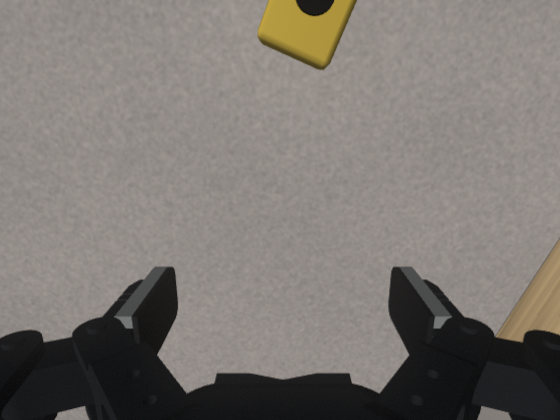

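The scene shows the torch on the board at about (340,222), the blue rest at (232,270) and the yellow keeper near (253,250). In the top view they are at (219,204), (345,206) and (332,180). The wrist view shows only the meter. I'll zoom in next.

Run:
```python
import cv2,numpy as np
s=cv2.imread("pics/scene0.png");t=cv2.imread("pics/top0.png")
def crop(im,x,y,w,h,k): return cv2.resize(im[y:y+h,x:x+w],None,fx=k,fy=k,interpolation=cv2.INTER_CUBIC)
cv2.imwrite("pics/z1.png",np.hstack([crop(t,180,160,80,100,5),crop(t,300,155,80,100,5)]))
cv2.imwrite("pics/z2.png",np.hstack([crop(s,300,185,80,80,5),crop(s,190,230,80,80,5)]))
```

```text
(no output)
```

View pics/z1.png

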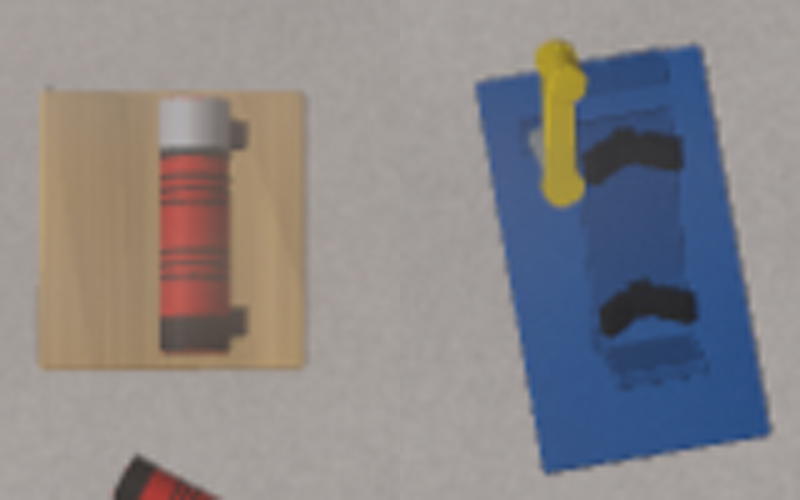

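View pics/z2.png

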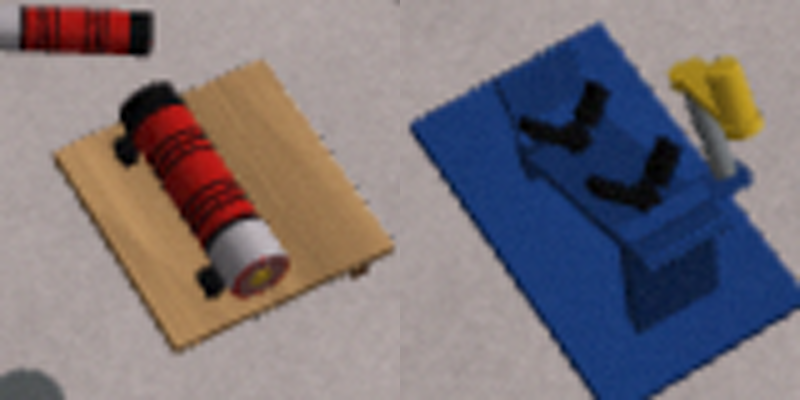

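```bash
cat > h.py <<'E'
import numpy as np,cv2
from scipy.spatial.transform import Rotation as R
def ray(P,px):
    d=np.array([(px[0]-P["cx"])/P["fx"],-(px[1]-P["cy"])/P["fy"],-1.]);M=R.from_rotvec(P["orientation"]).as_matrix()
    return np.array(P["position"]),M@d
def onz(P,px,z):
    o,d=ray(P,px);return o+d*(z-o[2])/d[2]
def proj(P,X):
    c=R.from_rotvec(P["orientation"]).as_matrix().T@(np.asarray(X)-P["position"])
    return np.array([P["cx"]+P["fx"]*c[0]/-c[2],P["cy"]-P["fy"]*c[1]/-c[2]])
def two(Pa,a,Pb,b):
    A=np.zeros((3,3));v=np.zeros(3);rs=[ray(Pa,a),ray(Pb,b)]
    for o,d in rs:
        d=d/np.linalg.norm(d);Q=np.eye(3)-np.outer(d,d);A+=Q;v+=Q@o
    X=np.linalg.solve(A,v);return X,[np.linalg.norm(np.cross(X-o,d/np.linalg.norm(d))) for o,d in rs]
E
python3 - <<'E'
from plant import arm
from h import *
PS,PT=arm.camera_params("scene"),arm.camera_params("top")
s=cv2.imread("pics/scene0.png");t=cv2.imread("pics/top0.png")
for n,im in (("scene",s),("top",t)):
    h=cv2.cvtColor(im,cv2.COLOR_BGR2HSV)
    for nm,lo,hi in (("red",(0,150,70),(6,255,255)),("blue",(105,150,40),(118,255,255)),("yel",(24,150,80),(32,255,255))):
        m=cv2.inRange(h,lo,hi)
        if nm=="red": m|=cv2.inRange(h,(174,150,70),(180,255,255))
        m=cv2.morphologyEx(m,cv2.MORPH_CLOSE,np.ones((5,5)))
        cs,_=cv2.findContours(m,0,2)
        for c in cs:
            if cv2.contourArea(c)>60: print(n,nm,[np.round(q,1) for q in cv2.minAreaRect(c)],round(cv2.contourArea(c)))
E
```

```text
scene red [array([456.6, 271. ]), array([ 63.9, 109.8]), np.float64(65.7)] 3434
scene red [array([277.4, 221. ]), array([24.9,  6.3]), np.float64(68.2)] 126
scene red [array([337.8, 218.7]), array([27.1, 12.5]), np.float64(57.1)] 253
scene red [array([315., 191.]), array([ 8., 20.]), np.float64(90.0)] 141
scene red [array([47., 14.]), array([ 31.4, 104. ]), np.float64(76.7)] 2626
scene blue [array([226.4, 381.2]), array([49.1, 37.4]), np.float64(67.2)] 1695
scene blue [array([446.8, 276.8]), array([ 7.2, 22.7]), np.float64(33.7)] 112
scene blue [array([232.9, 271.2]), array([73.5, 49.6]), np.float64(55.5)] 3008
scene blue [array([  5.8, 172.1]), array([ 7.6, 14.9]), np.float64(71.6)] 82
scene blue [array([27.4, 53.3]), array([10.8, 58.9]), np.float64(76.4)] 384
scene blue [array([245.5,   3.5]), array([ 7., 37.]), np.float64(90.0)] 122
scene yel [array([146.1, 255.7]), array([23.4, 20.6]), np.float64(71.6)] 289
top red [array([218.8, 262.9]), array([22.8,  8. ]), np.float64(26.6)] 142
top red [array([274.6, 242.6]), array([ 5.6, 29.5]), np.float64(7.1)] 128
top red [array([139.5, 123.5]), array([ 5., 95.]), np.float64(90.0)] 416
top red [array([140. ,  93.5]), array([41., 96.]), np.float64(90.0)] 3804
top blue [array([346.7, 221. ]), array([48.8, 44.9]), np.float64(80.5)] 1306
top blue [array([350.1, 176.2]), array([21.2, 21.2]), np.float64(80.5)] 191
top blue [array([390., 100.]), array([40., 34.]), np.float64(90.0)] 1270
top yel [array([418. , 250.5]), array([43., 22.]), np.float64(90.0)] 932
top yel [array([332.3, 179.4]), array([31.1,  8.7]), np.float64(85.6)] 163
top yel [array([459. , 100.5]), array([41., 36.]), np.float64(90.0)] 1374
```

Run:
```python
from plant import arm
from h import *
PS,PT=arm.camera_params("scene"),arm.camera_params("top")
print("torch top",onz(PT,(218.5,204.5),.055),"scene",onz(PS,(337.8,218.7),.055))
print("ends",onz(PT,(218.5,179.1),.055),onz(PT,(218.5,230.1),.055))
print("high",onz(PT,(346.4,187),.12),"low",onz(PT,(349.4,217),.07))
# foot corners
c=[((478-400)/5+300,85/5+155),((700-400)/5+300,45/5+155),((770-400)/5+300,432/5+155),((545-400)/5+300,472/5+155)]
for p in c: print(onz(PT,p,.01))
o=arm.get_obs();T=R.from_rotvec(o["orientation"]).as_matrix();print(T.round(3))
P=arm.camera_params("wrist");print("cam in tool",T.T@(P["position"]-o["position"]),"\n",(T.T@R.from_rotvec(P["orientation"]).as_matrix()).round(3))
```

```text
torch top [0.51640902 0.1856947  0.055     ] scene [0.50162159 0.18655821 0.055     ]
ends [0.59741544 0.18691261 0.055     ] [0.43534418 0.1844759  0.055     ]
high [ 0.56651127 -0.21084578  0.12      ] low [ 0.47841799 -0.22626428  0.07      ]
[ 0.6289427  -0.12441536  0.01      ]
[ 0.65615796 -0.26929634  0.01      ]
[ 0.40401036 -0.31330432  0.01      ]
[ 0.37723885 -0.16803563  0.01      ]
[[ 0.928  0.373 -0.   ]
 [ 0.373 -0.928  0.001]
 [ 0.    -0.001 -1.   ]]
cam in tool [ 0.06968977 -0.00177454 -0.14199269] 
 [[-0.001  0.961  0.276]
 [ 1.     0.001  0.   ]
 [ 0.     0.276 -0.961]]
```

Request:
send_rows:
  increments:
    - [0.19,-0.067,-0.1,0,0,0.1,0]
    - [0.19,-0.067,-0.1,0,0,0.1,0]
    - [0.382,-0.134,-0.1,0,0,0.21,0]
    - [0.382,-0.134,-0.1,0,0,0.21,0]
    - [0.382,-0.134,-0.1,0,0,0.21,0]

```text
time: 0.65
position: [0.3755, -0.3289, 0.3022]
orientation: [3.13, 0.27, 0.0]
force: [0.1, -1.5, 0.5]
gripper_width: 0.998
```

Request:
send_rows:
  increments:
    - [0.11,-0.068,-0.02,0,0,0,0]
    - [0.11,-0.068,-0.02,0,0,0,0]
    - [0.11,-0.068,-0.02,0,0,0,0]
    - [0.11,-0.068,-0.02,0,0,0,0]
    - [0.11,-0.068,-0.02,0,0,0,0]

```text
time: 1.15
position: [0.4713, -0.2442, 0.3215]
orientation: [-3.129, -0.273, 0.001]
force: [0.6, 0.4, 0.0]
gripper_width: 1.004
```

```bash
cat > shot.py <<'E'
import sys,json
from plant import arm
from h import *
n=sys.argv[1];o=arm.get_obs();P=arm.camera_params("wrist");im=arm.grab_frame("wrist")[:,:,::-1]
cv2.imwrite(f"pics/{n}.png",im)
json.dump({k:np.asarray(v).tolist() for k,v in P.items() if not isinstance(v,str)},open(f"pics/{n}.json","w"))
print({k:np.round(o[k],4).tolist() for k in ("time","position","orientation","joint_pos","force","qvel","gripper_width")})
E
python3 shot.py w1
```

```text
{'time': 1.15, 'position': [0.4713, -0.2442, 0.3215], 'orientation': [-3.1295, -0.2734, 0.0008], 'joint_pos': [-0.6315, 0.2653, 0.1975, 1.5034, -0.0002, 2.3359], 'force': [0.5733, 0.4386, 0.0225], 'qvel': [-0.0345, -0.0073, -0.0131, -0.0031, -0.0031, -0.006], 'gripper_width': 1.0041}
```

View pics/w1.png

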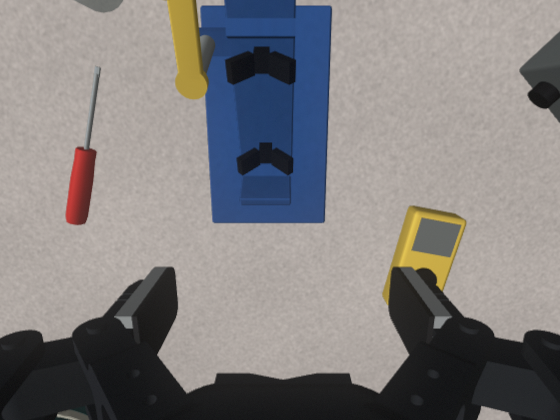

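The rest is seen nearly square on: high saddle around (262,65), low saddle (266,157), keeper hinge at (191,85). I'll move further on for a second view with the whole keeper.

Request:
send_rows:
  increments:
    - [0.05,-0.008,0,0,0,0,0]
    - [0.1,-0.015,0,0,0,0,0]
    - [0.1,-0.015,0,0,0,0,0]
    - [0.1,-0.015,0,0,0,0,0]
    - [0.1,-0.015,0,0,0,0,0]

```text
time: 1.7
position: [0.5659, -0.2135, 0.3219]
orientation: [3.13, 0.269, -0.001]
force: [-0.6, 0.2, -0.4]
gripper_width: 1.0
```

```bash
python3 shot.py w2
python3 - <<'E'
import cv2,numpy as np
a=cv2.imread("pics/w1.png")[0:215,160:340];b=cv2.imread("pics/w2.png")
cv2.imwrite("pics/w1z.png",cv2.resize(a,None,fx=2.7,fy=2.7,interpolation=2))
E
```

```text
{'time': 1.7, 'position': [0.5659, -0.2135, 0.3219], 'orientation': [3.13, 0.2689, -0.0006], 'joint_pos': [-0.4953, 0.4069, 0.4133, 1.5774, -0.0002, 2.4749], 'force': [-0.5697, 0.2237, -0.437], 'qvel': [-0.0042, -0.0149, -0.0023, 0.0004, -0.0007, 0.0034], 'gripper_width': 0.9996}
```

View pics/w2.png

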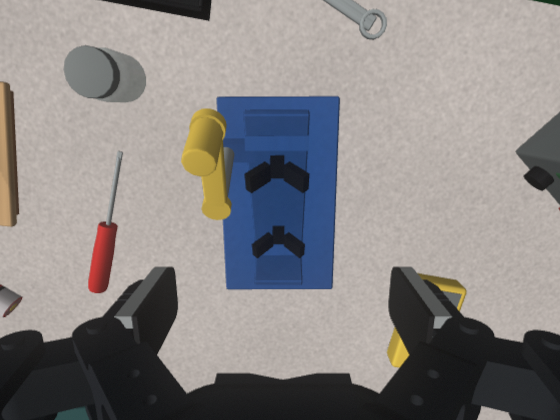

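View pics/w1z.png

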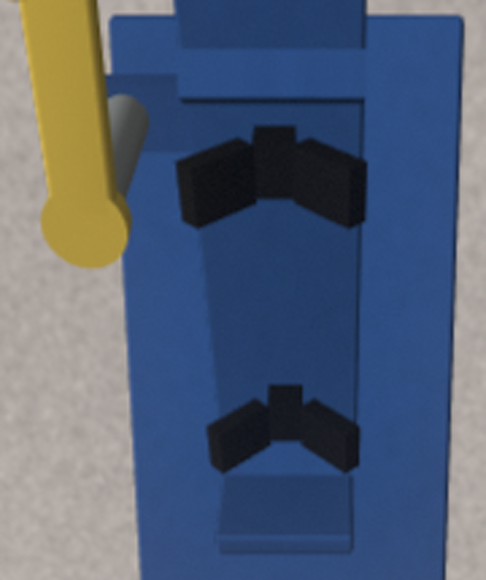

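Run:
```python
import cv2,numpy as np
b=cv2.imread("pics/w2.png")[90:300,180:350]
cv2.imwrite("pics/w2z.png",cv2.resize(b,None,fx=2.85,fy=2.85,interpolation=2))
b=cv2.imread("pics/w2.png")[145:265,235:320]
b2=cv2.imread("pics/w1.png")[40:180,215:305]
cv2.imwrite("pics/w12z.png",np.hstack([cv2.resize(b,(510,720)) [:600],]))
cv2.imwrite("pics/sadw2.png",cv2.resize(cv2.convertScaleAbs(b,alpha=2.2),(400*1,565),interpolation=2))
cv2.imwrite("pics/sadw1.png",cv2.resize(cv2.convertScaleAbs(b2,alpha=2.2),(360,560),interpolation=2))
```

```text
(no output)
```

View pics/sadw2.png

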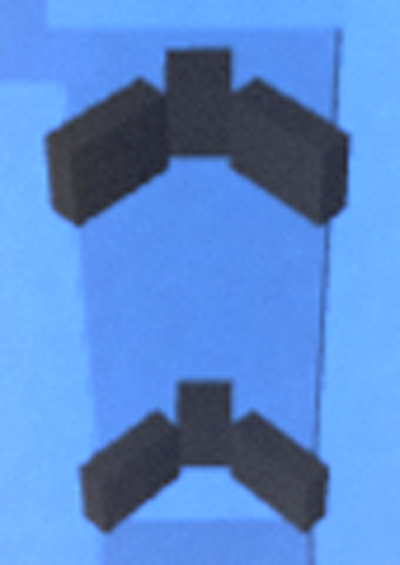

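View pics/sadw1.png

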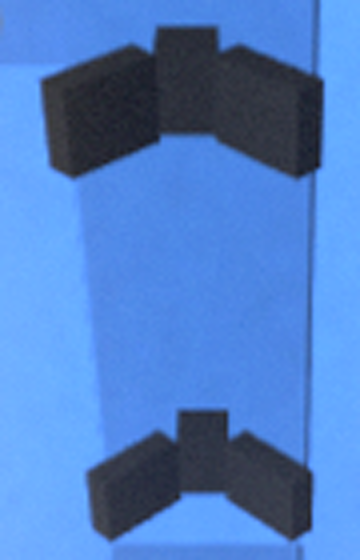

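View pics/w2z.png

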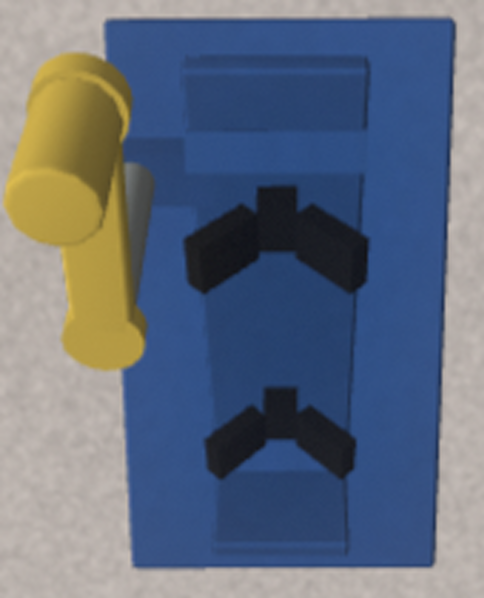

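```bash
cat > fit.py <<'E'
import json
from h import *
from scipy.optimize import least_squares
L=lambda n:{k:np.array(v) for k,v in json.load(open(f"pics/{n}.json")).items()}
P1,P2=L("w1"),L("w2")
obj={}
pts=[]
def add(P,f,off,lst):
    for (X,uv) in lst: pts.append((P,np.array(X)/1000.,(np.array(uv)+.5)/f-.5+off))
H=lambda x,s:[((x+10,s*28,-9)),((x-10,s*28,-9)),((x-10,s*22,-3))]
def pack(x,l,r): return list(zip(H(x,1),l))+list(zip(H(x,-1),r))
add(P2,4.707,np.array([235,145]),pack(50,[(47,137),(50,202),(78,226)],[(350,137),(347,202),(322,226)])+pack(-55,[(81,467),(85,512),(107,532)],[(328,467),(325,512),(306,531)]))
add(P1,4.0,np.array([215,40]),pack(50,[(42,80),(48,160),(72,179)],[(322,80),(320,163),(299,179)])+pack(-55,[(87,472),(93,522),(111,540)],[(311,472),(309,522),(294,540)]))
def fr(p):
    return R.from_euler("ZYX",[p[2],-np.pi/6,0]).as_matrix(),np.array([p[0],p[1],p[3] if len(p)>3 else .115])
def res(p):
    M,o=fr(p);return np.concatenate([proj(P,o+M@X)-uv for P,X,uv in pts])
if __name__=="__main__":
    s=least_squares(res,[.52,-.22,.17]);print(s.x,np.abs(s.fun).max(),np.sqrt((s.fun**2).mean()))
    s4=least_squares(res,[.52,-.22,.17,.115]);print(s4.x,np.sqrt((s4.fun**2).mean()))
    M,o=fr(s.x);print(M.round(4))
    # keeper: knob top centre on plane z=73
    for P,uv,z in ((P2,(np.array([55,203])+.5)/2.85-.5+[180,90],73),):
        a,d=ray(P,uv);a=M.T@(a-o);d=M.T@d;q=a+d*(z/1000-a[2])/d[2];print("knobtop cradle",q, "angle",np.arctan2(-(q[1]-.05),q[0]-.062),np.hypot(q[1]-.05,q[0]-.062))
    print("foot",o+M@[-.08,0,0])
E
python3 fit.py
```

```text
[ 0.51892338 -0.21439358  0.17234607] 3.4986908959744483 1.7131691451441051
[ 0.51898126 -0.21440032  0.1723197   0.11544304] 1.7120218300367223
[[ 0.8532 -0.1715 -0.4926]
 [ 0.1485  0.9852 -0.0857]
 [ 0.5    -0.      0.866 ]]
knobtop cradle [0.13905842 0.0451275  0.073     ] angle 0.06314723202272252 0.07721231203534475
foot [ 0.45066775 -0.22627505  0.075     ]
```

Run:
```python
from fit import *
s=least_squares(res,[.52,-.22,.17]);f=s.fun.reshape(-1,2)
for (P,X,uv),r in zip(pts,f): print(X*1000,uv.round(1),r.round(1))
```

```text
[60. 28. -9.] [244.6 173.7] [ 1.9 -0.8]
[40. 28. -9.] [245.2 187.5] [2.8 1.3]
[40. 22. -3.] [251.2 192.6] [2.7 0.5]
[ 60. -28.  -9.] [309.  173.7] [-1.8 -0.9]
[ 40. -28.  -9.] [308.3 187.5] [-2.1  1.2]
[ 40. -22.  -3.] [303.  192.6] [-2.8  0.4]
[-45.  28.  -9.] [251.8 243.8] [1.5 0.1]
[-65.  28.  -9.] [252.7 253.4] [1.7 1.2]
[-65.  22.  -3.] [257.3 257.6] [1.9 1.1]
[-45. -28.  -9.] [304.3 243.8] [-1.5  0. ]
[-65. -28.  -9.] [303.7 253.4] [-1.5  1.1]
[-65. -22.  -3.] [299.6 257.4] [-2.5  1.2]
[60. 28. -9.] [225.1  59.6] [ 1.7 -2.1]
[40. 28. -9.] [226.6  79.6] [2.7 0.4]
[40. 22. -3.] [232.6  84.4] [ 2.9 -1.1]
[ 60. -28.  -9.] [295.1  59.6] [-2.  -2.1]
[ 40. -28.  -9.] [294.6  80.4] [-2.  -0.2]
[ 40. -22.  -3.] [289.4  84.4] [-3.5 -1. ]
[-45.  28.  -9.] [236.4 157.6] [ 1.5 -0.8]
[-65.  28.  -9.] [237.9 170.1] [1.7 1.2]
[-65.  22.  -3.] [242.4 174.6] [2.2 0.3]
[-45. -28.  -9.] [292.4 157.6] [-1.4 -0.8]
[-65. -28.  -9.] [291.9 170.1] [-1.2  1.3]
[-65. -22.  -3.] [288.1 174.6] [-2.9  0.4]
```

```bash
sed -i 's/s\*28,-9/s*30.8,-11.8/g; s/s\*22,-3/s*25.2,-6.2/' fit.py; python3 fit.py
```

```text
[ 0.51708542 -0.21461855  0.17272749] 1.2950276714198026 0.7608699807471863
[ 0.51675029 -0.21458018  0.17286733  0.1124473 ] 0.6709423942650505
[[ 0.8531 -0.1719 -0.4926]
 [ 0.1488  0.9851 -0.0859]
 [ 0.5     0.      0.866 ]]
knobtop cradle [0.14141437 0.044725   0.073     ] angle 0.06632630807416906 0.07958936734858475
foot [ 0.44883433 -0.22652604  0.075     ]
```

Request:
send_rows:
  increments:
    - [0,-0.04,0,0,0,-0.145,0]
    - [0,-0.08,0,0,0,-0.29,0]
    - [0,-0.12,0,0,0,-0.44,0]
    - [0,-0.16,0,0,0,-0.59,0]
    - [0,-0.2,0,0,0,-0.74,0]

```text
time: 2.25
position: [0.5312, -0.015, 0.3224]
orientation: [2.816, 1.39, 0.001]
force: [0.6, 0.6, 0.3]
gripper_width: 0.998
```

```bash
cat > tgt.py <<'E'
# usage: tgt.py x y z yaw(tool x heading) [pitch tilt]  -> tool-frame increments
import sys
from plant import arm
from h import *
o=arm.get_obs();T=R.from_rotvec(o["orientation"])
print({k:np.round(o[k],4).tolist() for k in ("time","position","joint_pos","force","gripper_width")})
def inc(p,Rt):
    return np.round(T.inv().apply(np.array(p)-o["position"]),4),np.round((T.inv()*Rt).as_rotvec(),4)
def down(yaw): return R.from_euler("z",yaw)*R.from_euler("x",np.pi)
if __name__=="__main__":
    a=[float(v) for v in sys.argv[1:]];print(*inc(a[:3],down(a[3])))
E
python3 tgt.py .54 .186 .3 3.1416
```

```text
{'time': 2.25, 'position': [0.5312, -0.015, 0.3224], 'joint_pos': [-0.1817, 0.2654, 0.2001, 1.5045, -0.0, 2.0427], 'force': [0.6321, 0.6486, 0.334], 'gripper_width': 0.998}
[ 0.1649 -0.1153  0.0224] [ 1.0000e-03  8.0000e-04 -2.2244e+00]
```

Request:
send_rows:
  increments:
    - [0.03,-0.023,0.005,0,0,-0.145,0]
    - [0.066,-0.046,0.01,0,0,-0.29,0]
    - [0.1,-0.07,0.015,0,0,-0.44,0]
    - [0.132,-0.092,0.02,0,0,-0.59,0]
    - [0.165,-0.115,0.022,0,0,-0.74,0]

```text
time: 2.75
position: [0.5418, 0.1857, 0.3001]
orientation: [2.123, 2.315, 0.001]
force: [0.8, 0.2, -0.1]
gripper_width: 0.998
```

Request:
send_rows:
  increments:
    - [0,0,0,0,0,-0.145,0]
    - [0,0,0,0,0,-0.29,0]
    - [0,0,0,0,0,-0.44,0]
    - [0,0,0,0,0,-0.59,0]
    - [0,0,0,0,0,-0.74,0]

```text
time: 3.25
position: [0.5421, 0.1841, 0.3004]
orientation: [1.142, 2.926, 0.001]
force: [0.2, 0.5, -0.6]
gripper_width: 1.001
```

Request:
send_rows:
  increments:
    - [0,0,0,0,0,-0.145,0]
    - [0,0,0,0,0,-0.29,0]
    - [0,0,0,0,0,-0.44,0]
    - [0,0,0,0,0,-0.59,0]
    - [0,0,0,0,0,-0.74,0]

```text
time: 3.75
position: [0.5421, 0.1841, 0.3004]
orientation: [0.006, 3.141, 0.0]
force: [0.0, 0.1, 0.6]
gripper_width: 1.004
```

```bash
python3 shot.py w3;python3 tgt.py .54 .186 .3 3.1416
```

```text
{'time': 3.75, 'position': [0.5421, 0.1841, 0.3004], 'orientation': [0.0065, 3.1407, 0.0001], 'joint_pos': [0.1851, 0.3394, 0.2495, 1.4801, -0.0001, 0.1892], 'force': [0.0239, 0.1162, 0.5581], 'qvel': [-0.0011, -0.0002, -0.0012, -0.0001, -0.0012, -1.4883], 'gripper_width': 1.0037}
{'time': 3.8, 'position': [0.5421, 0.1841, 0.3004], 'joint_pos': [0.1851, 0.3394, 0.2495, 1.4801, -0.0001, 0.1794], 'force': [0.0252, -0.354, 0.6131], 'gripper_width': 1.0008}
[0.0021 0.0019 0.0004] [0.0001 0.0008 0.0056]
```

View pics/w3.png

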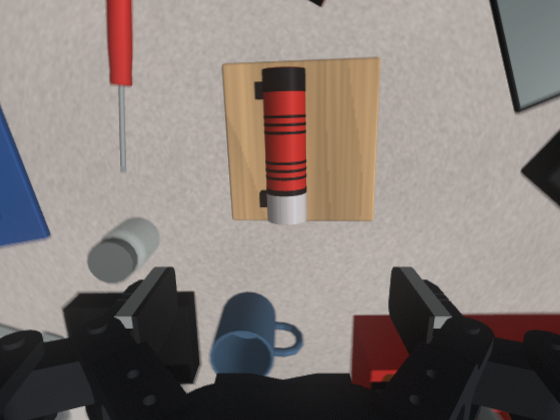

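The torch lies at about (285,145) with its lens end down at (287,207), and the stops show on its left at (259,90) and (264,198). I'll take one settled picture and measure from that.

```bash
python3 shot.py w4
python3 - <<'E'
from fit import *
P=L("w4");im=cv2.imread("pics/w4.png");h=cv2.cvtColor(im,cv2.COLOR_BGR2HSV)
m=cv2.inRange(h,(0,150,60),(8,255,255))|cv2.inRange(h,(172,150,60),(180,255,255))
m[:, :240]=0;m[:,330:]=0;m[250:]=0
ys,xs=np.nonzero(m);print(ys.min(),ys.max())
rows=[];
for y in range(ys.min()+2,ys.max()-1):
    x=xs[ys==y]
    if len(x)>25: rows.append((y,(x.min()+x.max())/2))
rows=np.array(rows);k=np.polyfit(rows[:,0],rows[:,1],1);print(k)
for y in (ys.min(),ys.max(),):
    print(onz(P,(np.polyval(k,y),y),.055))
for y,z in ((68,.055),(222,.055)): print("ends",onz(P,(np.polyval(k,y),y),z))
g=im[55:240,215:390];cv2.imwrite("pics/w4z.png",cv2.resize(g,None,fx=3.2,fy=3.2,interpolation=2))
E
```

```text
{'time': 3.8, 'position': [0.5421, 0.1841, 0.3004], 'orientation': [-0.0089, 3.1408, 0.0001], 'joint_pos': [0.1851, 0.3394, 0.2495, 1.4801, -0.0001, 0.1794], 'force': [0.0252, -0.354, 0.6131], 'qvel': [0.0038, 0.002, 0.0028, 0.0005, 0.0003, 0.3085], 'gripper_width': 1.0008}
0 191
[3.97535073e-03 2.85143790e+02]
[0.37285503 0.18715454 0.055     ]
[0.56158235 0.18924617 0.055     ]
ends [0.43411091 0.18783343 0.055     ]
ends [0.59770408 0.1896465  0.055     ]
```

View pics/w4z.png

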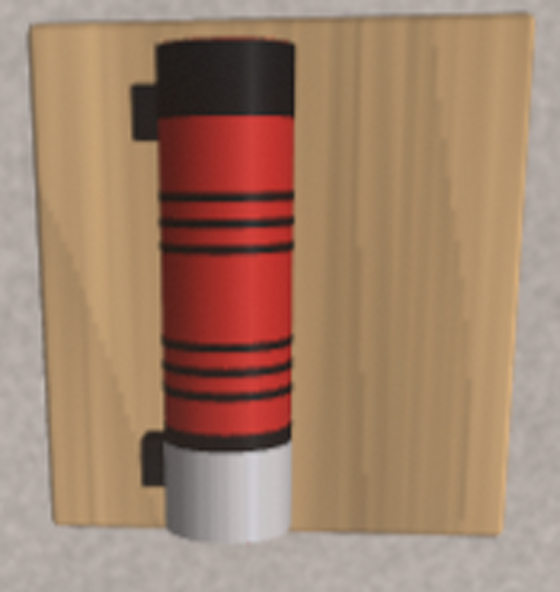

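```bash
python3 tgt.py .516 .188 .12 3.152
```

```text
{'time': 3.85, 'position': [0.5421, 0.1842, 0.3004], 'joint_pos': [0.1853, 0.3397, 0.2497, 1.4801, -0.0001, 0.1929], 'force': [0.524, 0.9963, 0.0536], 'gripper_width': 0.9998}
[0.0263 0.0036 0.1803] [ 0.      0.0007 -0.018 ]
```

Request:
send_rows:
  increments:
    - [0.01,0.002,0.045,0,0,-0.015,0]
    - [0.018,0.003,0.09,0,0,-0.015,0]
    - [0.026,0.004,0.135,0,0,-0.015,0]
    - [0.026,0.004,0.18,0,0,-0.015,0]
    - [0.026,0.004,0.18,0,0,-0.015,0]

```text
time: 4.35
position: [0.5132, 0.1883, 0.1159]
orientation: [0.002, -3.134, 0.003]
force: [0.1, -0.7, 1.1]
gripper_width: 1.004
```

```bash
python3 tgt.py .516 .188 .037 3.152
```

```text
{'time': 4.35, 'position': [0.5132, 0.1883, 0.1159], 'joint_pos': [0.2025, 0.3652, -0.2204, 0.9928, -0.0001, 0.2014], 'force': [0.052, -0.7209, 1.124], 'gripper_width': 1.0038}
[-0.0034 -0.0001  0.0788] [-0.0016 -0.0075 -0.0093]
```

Request:
send_rows:
  increments:
    - [0,0,0,0,0,-0.008,0]
    - [-0.001,0,0.025,0,0,-0.008,0]
    - [-0.001,0,0.05,0,0,-0.008,0]
    - [-0.001,0,0.075,0,0,-0.008,0]
    - [-0.001,0,0.081,0,0,-0.008,0]

```text
time: 4.85
position: [0.5184, 0.1894, 0.0393]
orientation: [-0.02, 3.141, 0.0]
force: [-0.4, -0.4, 1.5]
gripper_width: 1.002
```

```bash
python3 tgt.py .516 .188 .037 3.152; python3 shot.py w5
```

```text
{'time': 4.85, 'position': [0.5184, 0.1894, 0.0393], 'joint_pos': [0.2027, 0.4367, -0.3381, 0.7953, -0.0, 0.1902], 'force': [-0.3502, -0.4323, 1.4947], 'gripper_width': 1.0016}
[ 0.0024 -0.0014  0.0023] [0.0001 0.0007 0.0021]
{'time': 4.85, 'position': [0.5184, 0.1894, 0.0393], 'orientation': [-0.0197, 3.1408, 0.0002], 'joint_pos': [0.2027, 0.4367, -0.3381, 0.7953, -0.0, 0.1902], 'force': [-0.3502, -0.4323, 1.4947], 'qvel': [0.003, 0.0407, -0.052, -0.1046, 0.0019, -0.0025], 'gripper_width': 1.0016}
```

View pics/w5.png

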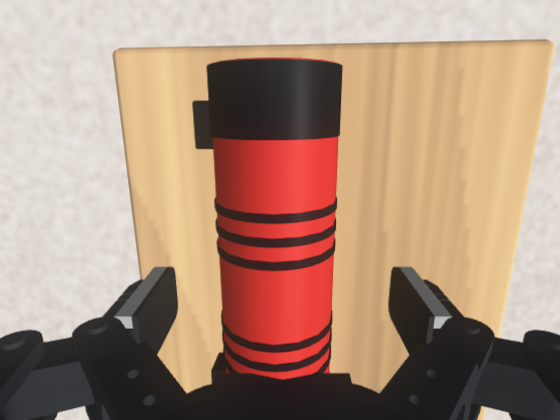

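The fingers stand either side of the torch (axis at col 277, jaw centre about 282). I'll close now.

Request:
send_rows:
  increments:
    - [0.002,-0.001,0.002,0,0,0,60]
    - [0.002,-0.001,0.002,0,0,0,120]
    - [0.002,-0.001,0.002,0,0,0,255]
    - [0.002,-0.001,0.002,0,0,0,255]
    - [0.002,-0.001,0.002,0,0,0,255]

```text
time: 5.4
position: [0.5164, 0.1885, 0.0383]
orientation: [-0.022, 3.139, -0.0]
force: [-2.6, -2.8, 13.1]
gripper_width: 0.496
```

Request:
send_rows:
  increments:
    - [0,0,0,0,0,0,255]
    - [0,0,0,0,0,0,255]
    - [0,0,0,0,0,0,255]

```text
time: 5.7
position: [0.5164, 0.1885, 0.0383]
orientation: [-0.022, 3.139, 0.0]
force: [-3.0, -1.8, 13.4]
gripper_width: 0.495
```

Request:
send_rows:
  increments:
    - [0,0,-0.008,0,0,0,255]
    - [0,0,-0.02,0,0,0,255]
    - [0,0,-0.05,0,0,0,255]
    - [0,0,-0.09,0,0,0,255]
    - [0,0,-0.12,0,0,0,255]

```text
time: 6.2
position: [0.5157, 0.1886, 0.1599]
orientation: [-0.022, 3.14, 0.001]
force: [0.2, -0.1, -2.5]
gripper_width: 0.497
```

```bash
python3 shot.py w6
```

```text
{'time': 6.2, 'position': [0.5157, 0.1886, 0.1599], 'orientation': [-0.0223, 3.1399, 0.0006], 'joint_pos': [0.2022, 0.3338, -0.1421, 1.0932, 0.0001, 0.1879], 'force': [0.1609, -0.0671, -2.4594], 'qvel': [-0.0002, -0.1846, 0.5526, 0.7356, -0.0012, 0.0008], 'gripper_width': 0.4972}
```

View pics/w6.png

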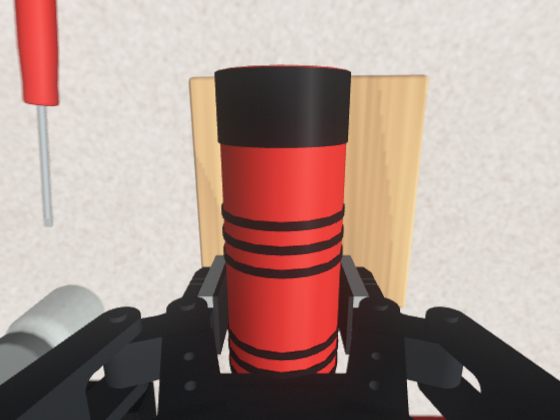

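Run:
```python
from fit import *
P=L("w6");o=np.array([.5157,.1886,.1599]);T=R.from_rotvec([-.0223,3.1399,.0006]).as_matrix()
def intool(uv,z):
    a,d=ray(P,uv);a=T.T@(a-o);d=T.T@d;return a+d*(z-a[2])/d[2]
print("rim top",intool((283,66),-.0387),"rim L",intool((215,72),-.0167),intool((350,72),-.0167))
print(intool((282.5,147),-.0387))
print(intool((230,330),-.0167),intool((338,330),-.0167))
```

```text
rim top [ 0.08112455  0.0016947  -0.0387    ] rim L [ 0.08154582 -0.02058305 -0.0167    ] [ 0.0815051   0.02367633 -0.0167    ]
[ 0.05952038  0.00153698 -0.0387    ]
[-0.01581299 -0.01968489 -0.0167    ] [-0.01585068  0.02377673 -0.0167    ]
```

Run:
```python
from fit import *
from plant import arm
PT,PS=arm.camera_params("top"),arm.camera_params("scene")
s=least_squares(res,[.52,-.22,.17]);M,o=fr(s.x)
t=cv2.imread("pics/top0.png")[155:255,300:380]
cv2.imwrite("pics/t.png",cv2.convertScaleAbs(cv2.resize(t[20:80,30:75],None,fx=10,fy=10,interpolation=2),alpha=2))
for x,z in ((60,-11.8),(40,-11.8),(40,-6.2),(-45,-11.8),(-65,-11.8),(-65,-6.2)):
    for sg in (1,-1):
        y=30.8 if z<-10 else 25.2
        uv=proj(PT,o+M@(np.array([x,sg*y,z])/1000));print(x,sg,z,((uv-[330,175]+.5)*10-.5).round(0), ((proj(PS,o+M@(np.array([x,sg*y,z])/1000))-[190,230]+.5)*5-.5+[400,0]).round(0))
```

```text
60 1 -11.8 [ 54. 110.] [684. 145.]
60 -1 -11.8 [255.  77.] [597. 193.]
40 1 -11.8 [ 60. 170.] [670. 133.]
40 -1 -11.8 [260. 137.] [584. 181.]
40 1 -6.2 [ 82. 174.] [659. 130.]
40 -1 -6.2 [246. 147.] [589. 169.]
-45 1 -11.8 [ 87. 419.] [612.  87.]
-45 -1 -11.8 [282. 386.] [529. 133.]
-65 1 -11.8 [ 93. 475.] [599.  77.]
-65 -1 -11.8 [287. 443.] [517. 122.]
-65 1 -6.2 [114. 480.] [589.  74.]
-65 -1 -6.2 [273. 454.] [521. 111.]
```

View pics/t.png

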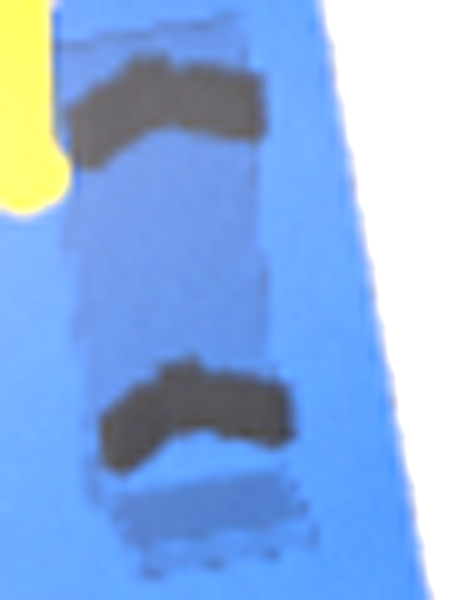

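```bash
python3 tgt.py .46 -.21 .34 3.315
```

```text
{'time': 6.25, 'position': [0.5173, 0.189, 0.1641], 'joint_pos': [0.2023, 0.3304, -0.1354, 1.0978, 0.0001, 0.1879], 'force': [1.2479, 0.0047, 3.9853], 'gripper_width': 0.495}
[ 0.0618 -0.3979 -0.1769] [ 0.0008  0.0071 -0.1591]
```

Request:
send_rows:
  increments:
    - [0,0,-0.04,0,0,0,255]
    - [0.004,-0.03,-0.075,0,0,0,255]
    - [0.01,-0.065,-0.105,0,0,-0.03,255]
    - [0.016,-0.105,-0.13,0,0,-0.06,255]
    - [0.022,-0.145,-0.15,0,0,-0.09,255]

```text
time: 6.75
position: [0.4951, 0.0421, 0.3091]
orientation: [-0.167, 3.135, -0.0]
force: [0.3, -0.9, -1.4]
gripper_width: 0.493
```

Request:
send_rows:
  increments:
    - [0.01,-0.04,-0.01,0,0,-0.02,255]
    - [0.018,-0.085,-0.02,0,0,-0.04,255]
    - [0.025,-0.13,-0.025,0,0,-0.06,255]
    - [0.032,-0.175,-0.025,0,0,-0.07,255]
    - [0.035,-0.22,-0.025,0,0,-0.07,255]

```text
time: 7.25
position: [0.4828, -0.1809, 0.333]
orientation: [-0.273, 3.129, -0.001]
force: [1.9, -0.7, -1.4]
gripper_width: 0.499
```

```bash
cat > ct.py <<'E'
# target of TCP so that torch origin is at cradle coords (mm) a; prints tool increments
import sys
from tgt import *
from fit import fr
C=[.5171,-.2146,.1727]
try: C=json.load(open("cr.json"))
except Exception: pass
M,oc=fr(C)
Rt=R.from_matrix(np.c_[-M[:,0],M[:,1],-M[:,2]])
def tcp(a,off=(.0013,0,-.0167)): return oc+M@(np.array(a)/1000)-Rt.apply(off)
if __name__=="__main__":
    a=[float(v) for v in sys.argv[1:4]];print(*inc(tcp(a),Rt))
    cur=M.T@(o["position"]+T.apply([.0013,0,-.0167])-oc);print("torch now cradle mm",(cur*1000).round(1))
E
python3 ct.py 15 0 140
```

```text
{'time': 7.25, 'position': [0.4828, -0.1809, 0.333], 'joint_pos': [-0.5166, 0.2377, 0.1901, 1.5219, 0.0001, -0.691], 'force': [1.9003, -0.7338, -1.4004], 'gripper_width': 0.4986}
[ 0.0197 -0.039   0.1031] [-2.000e-04 -5.226e-01  1.800e-03]
torch now cradle mm [ 92.   39.1 217.9]
```

Request:
send_rows:
  increments:
    - [0.005,-0.01,0.01,0,-0.13,0,255]
    - [0.01,-0.02,0.03,0,-0.26,0,255]
    - [0.015,-0.03,0.055,0,-0.39,0,255]
    - [0.02,-0.039,0.08,0,-0.5226,0,255]
    - [0.02,-0.039,0.095,0,-0.5226,0,255]

```text
time: 7.75
position: [0.4669, -0.22, 0.2337]
orientation: [-0.222, 2.61, 0.065]
force: [-0.1, 0.2, -3.3]
gripper_width: 0.495
```

Request:
send_rows:
  increments:
    - [0,0,0,0,0,0,255]
    - [0,0,0,0,0,0,255]

```text
time: 7.95
position: [0.4712, -0.2214, 0.2381]
orientation: [-0.228, 2.61, 0.06]
force: [0.3, -1.0, -2.6]
gripper_width: 0.497
```

```bash
python3 ct.py 10 0 60; python3 shot.py w7
python3 - <<'E'
from plant import arm
from h import *
for n in("top","scene"): cv2.imwrite(f"pics/{n}7.png",arm.grab_frame(n)[:,:,::-1])
t=cv2.imread("pics/top7.png")[140:260,280:400];s=cv2.imread("pics/scene7.png")[200:320,180:300]
cv2.imwrite("pics/z7.png",np.hstack([cv2.resize(q,None,fx=3.3,fy=3.3,interpolation=2) for q in(t,s)]))
E
```

```text
{'time': 7.95, 'position': [0.4712, -0.2214, 0.2381], 'joint_pos': [-0.8375, 0.0185, -0.4518, 0.8031, 0.4365, -0.9456], 'force': [0.2934, -1.0338, -2.6084], 'gripper_width': 0.4971}
[ 0.01   -0.0012  0.0865] [-0.0002 -0.0008  0.0019]
torch now cradle mm [ 20.1   1.2 146.5]
{'time': 7.95, 'position': [0.4712, -0.2214, 0.2381], 'orientation': [-0.2284, 2.6101, 0.0596], 'joint_pos': [-0.8375, 0.0185, -0.4518, 0.8031, 0.4365, -0.9456], 'force': [0.2934, -1.0338, -2.6084], 'qvel': [0.0152, 0.0027, 0.0284, -0.0, 0.0013, 0.0004], 'gripper_width': 0.4971}
```

View pics/z7.png

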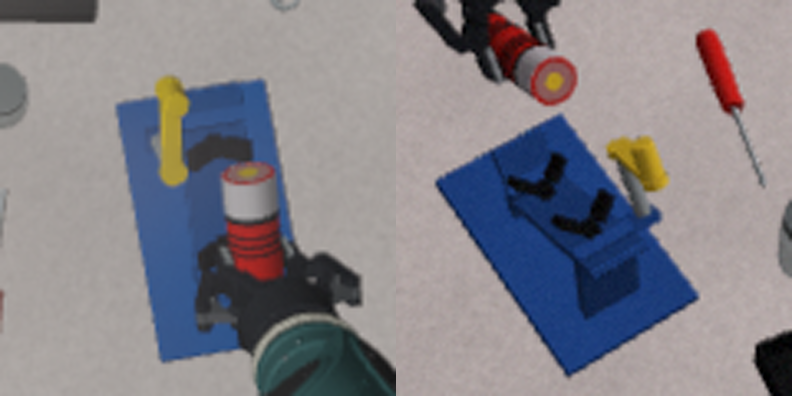

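View pics/w7.png

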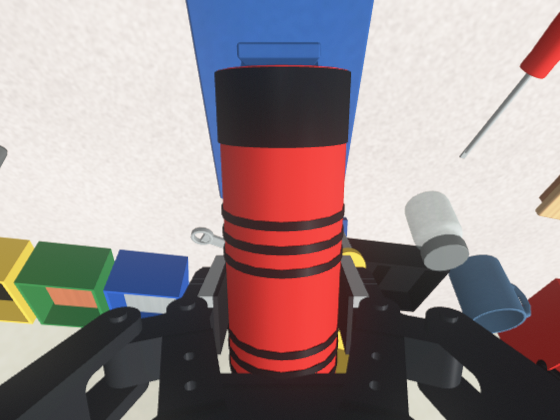

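Run:
```python
from fit import *
from plant import arm
PT,PS=arm.camera_params("top"),arm.camera_params("scene")
o=np.array([.4712,-.2214,.2381]);T=R.from_rotvec([-.2284,2.6101,.0596])
lens=o+T.apply([.0013-.08,0,-.0167]);print(lens)
a=(np.array([249,172])+.5)/3.3-.5+[280,140];b=(np.array([553-396,81])+.5)/3.3-.5+[180,200]
print("top",a,proj(PT,lens),"scene",b,proj(PS,lens))
print("lens top at z",onz(PT,a,lens[2])-lens,"scene",onz(PS,b,lens[2])-lens)
P=L("w7");M,oc=fr([.5171,-.2146,.1727])
for uv in((238,43),(319,43)):
    A,d=ray(P,uv);A=M.T@(A-oc);d=M.T@d;print("stop",(A+d*(.015-A[2])/d[2])*1000)
```

```text
[ 0.53013375 -0.21096518  0.29186344]
top [355.10606061 191.77272727] [354.45261919 192.48462418] scene [227.22727273 224.1969697 ] [226.96677692 223.30817514]
lens top at z [ 1.95324079e-03 -1.77868885e-03  1.11022302e-16] scene [ 3.19225318e-03 -4.34647793e-04  1.11022302e-16]
stop [-89.61341269 -26.87638798  15.        ]
stop [-89.66711535  26.53385779  15.        ]
```

Request:
send_rows:
  increments:
    - [0.003,-0.001,0.025,0,0,0,255]
    - [0.006,-0.001,0.05,0,0,0,255]
    - [0.009,-0.001,0.08,0,0,0,255]
    - [0.01,-0.001,0.11,0,0,0,255]
    - [0.01,-0.001,0.13,0,0,0,255]

```text
time: 8.6
position: [0.5276, -0.2118, 0.1182]
orientation: [-0.23, 2.611, 0.061]
force: [0.3, 0.6, -2.3]
gripper_width: 0.494
```

Request:
send_rows:
  increments:
    - [0,0,0,0,0,0,255]
    - [0,0,0,0,0,0,255]

```text
time: 8.8
position: [0.5268, -0.2123, 0.1199]
orientation: [-0.229, 2.61, 0.061]
force: [0.6, 0.3, -1.8]
gripper_width: 0.499
```

```bash
python3 ct.py 6 0 0; python3 shot.py w8
```

```text
{'time': 8.8, 'position': [0.5268, -0.2123, 0.1199], 'joint_pos': [-0.7303, 0.1861, -0.6229, 0.4199, 0.4035, -0.8351], 'force': [0.6468, 0.3475, -1.7637], 'gripper_width': 0.4991}
[ 0.0038 -0.0006  0.016 ] [ 0.0011 -0.0008  0.0024]
torch now cradle mm [ 9.8  0.6 16. ]
{'time': 8.8, 'position': [0.5268, -0.2123, 0.1199], 'orientation': [-0.2295, 2.6101, 0.061], 'joint_pos': [-0.7303, 0.1861, -0.6229, 0.4199, 0.4035, -0.8351], 'force': [0.6468, 0.3475, -1.7637], 'qvel': [-0.0123, -0.0208, 0.0055, 0.0018, 0.0005, 0.0003], 'gripper_width': 0.4991}
```

View pics/w8.png

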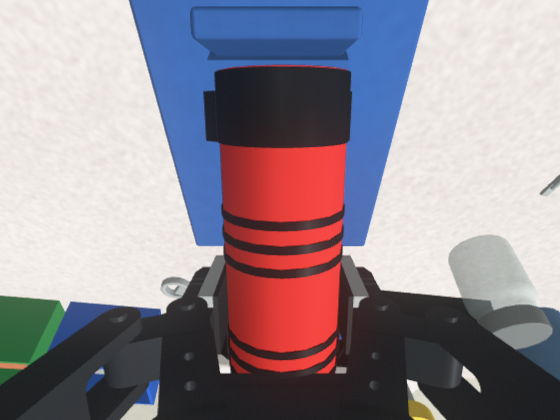

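The torch (centre col 282.5) sits about 5 px right of the foot stop (191–361, centre 276) and low saddle (205–352). That's about 1.8 mm, which I'll correct while lowering.

Request:
send_rows:
  increments:
    - [0.001,-0.0018,0.003,0,0,0,255]
    - [0.002,-0.0018,0.006,0,0,0,255]
    - [0.002,-0.0018,0.009,0,0,0,255]
    - [0.002,-0.0018,0.011,0,0,0,255]
    - [0.002,-0.0018,0.012,0,0,0,255]

```text
time: 9.35
position: [0.5309, -0.2133, 0.1076]
orientation: [-0.228, 2.61, 0.061]
force: [-0.1, 0.8, -2.9]
gripper_width: 0.496
```

Request:
send_rows:
  increments:
    - [0,0,0.001,0,0,0,255]
    - [0,0,0.0015,0,0,0,255]

```text
time: 9.55
position: [0.5316, -0.2132, 0.1063]
orientation: [-0.228, 2.61, 0.061]
force: [0.6, -0.2, -3.5]
gripper_width: 0.497
```

```bash
python3 ct.py 6 0 0; python3 shot.py w9
```

```text
{'time': 9.55, 'position': [0.5316, -0.2132, 0.1063], 'joint_pos': [-0.7246, 0.2096, -0.6376, 0.3795, 0.4013, -0.8282], 'force': [0.5956, -0.1508, -3.4806], 'gripper_width': 0.4972}
[0.0009 0.0011 0.0019] [ 0.0009 -0.0011  0.0013]
torch now cradle mm [ 7.  -1.1  1.9]
{'time': 9.55, 'position': [0.5316, -0.2132, 0.1063], 'orientation': [-0.228, 2.6105, 0.0611], 'joint_pos': [-0.7246, 0.2096, -0.6376, 0.3795, 0.4013, -0.8282], 'force': [0.5956, -0.1508, -3.4806], 'qvel': [0.0027, 0.0082, -0.005, -0.0125, -0.0009, 0.0028], 'gripper_width': 0.4972}
```

View pics/w9.png

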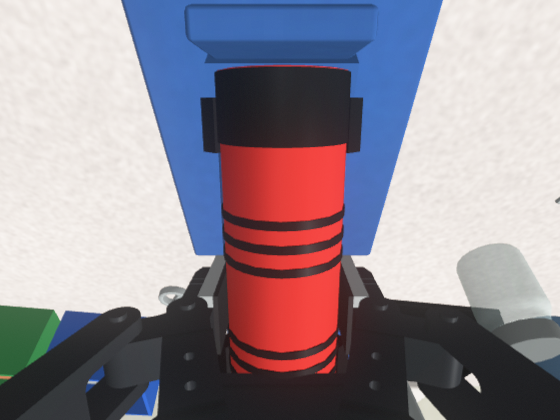

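Now centred: saddle 201–362, stop 186–377, torch 282.5. I'll creep down until it touches.

Request:
send_rows:
  increments:
    - [0,0,0.0007,0,0,0,255]
    - [0,0,0.0014,0,0,0,255]
    - [0,0,0.002,0,0,0,255]

```text
time: 9.9
position: [0.5327, -0.2135, 0.105]
orientation: [-0.228, 2.61, 0.06]
force: [-12.7, -1.7, 12.5]
gripper_width: 0.499
```

Request:
send_rows:
  increments:
    - [0,0,0.0005,0,0,0,255]
    - [0,0,0.001,0,0,0,255]

```text
time: 10.1
position: [0.5328, -0.2135, 0.1049]
orientation: [-0.227, 2.61, 0.059]
force: [-29.2, -0.8, 32.2]
gripper_width: 0.497
```

Request:
send_rows:
  increments:
    - [0,0,-0.0012,0,0,0,255]
    - [0.001,0,-0.0012,0,0,0,255]
    - [0.002,0,-0.0012,0,0,0,255]
    - [0.003,0,-0.0012,0,0,0,255]
    - [0.004,0,-0.0012,0,0,0,255]

```text
time: 10.6
position: [0.5296, -0.2141, 0.1033]
orientation: [-0.228, 2.609, 0.06]
force: [1.9, -1.7, 5.0]
gripper_width: 0.493
```

```bash
python3 ct.py 0 0 0
```

```text
{'time': 10.6, 'position': [0.5296, -0.2141, 0.1033], 'joint_pos': [-0.7293, 0.2113, -0.6464, 0.3692, 0.4033, -0.8328], 'force': [1.8505, -1.657, 4.9882], 'gripper_width': 0.493}
[0.0036 0.0016 0.0004] [0.0001 0.0002 0.0018]
torch now cradle mm [ 3.6 -1.6  0.4]
```

Request:
send_rows:
  increments:
    - [0.0007,0,0,0,0,0,255]
    - [0.0014,0,0,0,0,0,255]
    - [0.002,0,0,0,0,0,255]

```text
time: 10.9
position: [0.5282, -0.2143, 0.1026]
orientation: [-0.229, 2.608, 0.06]
force: [4.6, 0.4, 6.4]
gripper_width: 0.492
```

Request:
send_rows:
  increments:
    - [0.0007,0,0,0,0,0,255]
    - [0.0014,0,0,0,0,0,255]

```text
time: 11.1
position: [0.5269, -0.2146, 0.1019]
orientation: [-0.229, 2.608, 0.06]
force: [2.1, -1.5, 8.9]
gripper_width: 0.496
```

Request:
send_rows:
  increments:
    - [0.0007,0,0,0,0,0,255]
    - [0.0014,0,0,0,0,0,255]

```text
time: 11.3
position: [0.5263, -0.2148, 0.1016]
orientation: [-0.229, 2.607, 0.06]
force: [9.0, 2.3, 7.7]
gripper_width: 0.492
```

```bash
python3 ct.py 0 0 0; python3 shot.py w10
```

```text
{'time': 11.3, 'position': [0.5263, -0.2148, 0.1016], 'joint_pos': [-0.7363, 0.2099, -0.6554, 0.3631, 0.4072, -0.8403], 'force': [8.985, 2.3447, 7.7351], 'gripper_width': 0.4922}
[-0.0002  0.0017  0.0006] [0.0002 0.0022 0.0027]
torch now cradle mm [-0.2 -1.7  0.6]
{'time': 11.3, 'position': [0.5263, -0.2148, 0.1016], 'orientation': [-0.2293, 2.607, 0.0601], 'joint_pos': [-0.7363, 0.2099, -0.6554, 0.3631, 0.4072, -0.8403], 'force': [8.985, 2.3447, 7.7351], 'qvel': [-0.0085, -0.0019, -0.0081, -0.0143, 0.0151, -0.0106], 'gripper_width': 0.4922}
```

View pics/w10.png

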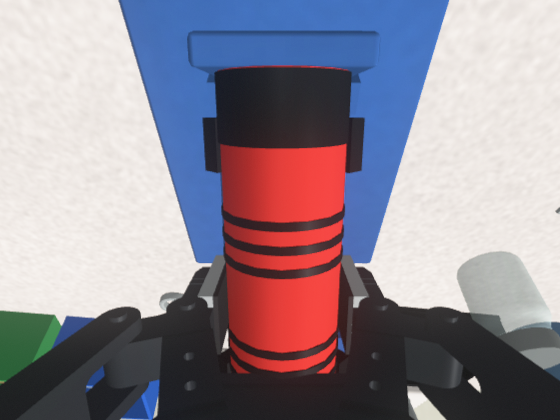

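Request:
send_rows:
  increments:
    - [0.0007,0,0,0,0,0,255]
    - [0.0014,0,0,0,0,0,255]

```text
time: 11.55
position: [0.5262, -0.2149, 0.1017]
orientation: [-0.231, 2.604, 0.06]
force: [15.4, 6.1, 10.4]
gripper_width: 0.496
```

Request:
send_rows:
  increments:
    - [0,0,0,0,0,0,255]
    - [0,0,0,0,0,0,255]

```text
time: 11.75
position: [0.5262, -0.2149, 0.1017]
orientation: [-0.231, 2.604, 0.06]
force: [13.9, 5.5, 10.6]
gripper_width: 0.491
```

Request:
send_rows:
  increments:
    - [-0.001,0,0.0005,0,0,0,255]
    - [-0.001,0,0.001,0,0,0,200]
    - [-0.001,0,0.001,0,0,0,110]
    - [-0.001,0,0.001,0,0,0,90]
    - [-0.001,0,0.001,0,0,0,60]

```text
time: 12.25
position: [0.5248, -0.2141, 0.099]
orientation: [-0.228, 2.611, 0.062]
force: [0.8, 0.3, -0.3]
gripper_width: 0.765
```

Request:
send_rows:
  increments:
    - [0,0,0,0,0,0,20]
    - [0,0,0,0,0,0,0]
    - [0,0,0,0,0,0,0]

```text
time: 12.55
position: [0.525, -0.2143, 0.0993]
orientation: [-0.228, 2.611, 0.061]
force: [-0.2, -0.5, 0.0]
gripper_width: 1.001
```

```bash
python3 shot.py w11
```

```text
{'time': 12.55, 'position': [0.525, -0.2143, 0.0993], 'orientation': [-0.2279, 2.6106, 0.0612], 'joint_pos': [-0.7362, 0.212, -0.6585, 0.3609, 0.4052, -0.84], 'force': [-0.2109, -0.5314, 0.0032], 'qvel': [-0.0014, -0.0021, -0.0008, 0.0008, -0.0002, 0.0007], 'gripper_width': 1.0007}
```

View pics/w11.png

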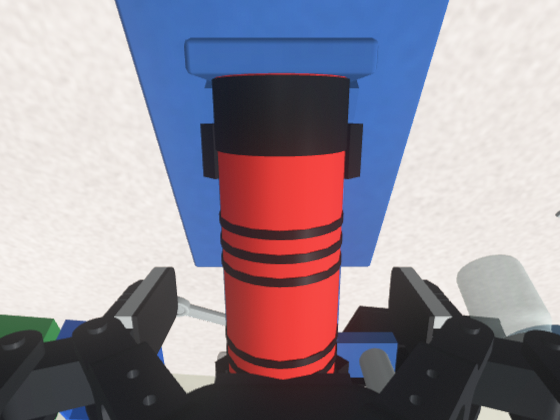

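Request:
send_rows:
  increments:
    - [0,0,-0.02,0,0,0,0]
    - [0,0,-0.05,0,0,0,0]
    - [0,0,-0.09,0,0,0,0]
    - [0,0,-0.13,0,0,0,0]
    - [-0.01,0.01,-0.16,0,0,0,0]

```text
time: 13.1
position: [0.4522, -0.2176, 0.2447]
orientation: [-0.226, 2.61, 0.06]
force: [0.4, 0.5, -0.1]
gripper_width: 1.0
```

Request:
send_rows:
  increments:
    - [0,0,0,0,0,0,0]
    - [0,0,0,0,0,0,0]

```text
time: 13.3
position: [0.4533, -0.217, 0.2433]
orientation: [-0.228, 2.61, 0.059]
force: [-0.0, 0.5, 0.1]
gripper_width: 1.0
```

```bash
echo '[0.5172,-0.2161,0.1727]' > cr.json; sed -i 's/^import sys$/import sys,json/' ct.py; python3 shot.py w12
cat > kt.py <<'E'
# keeper: kt.py angle zTCP(mm) turn : increments for grasp axis at knob for that angle
from ct import *
a,z,turn=[float(v) for v in sys.argv[1:4]]
p=np.array([.062+.078*np.cos(a),.05-.078*np.sin(a),z/1000])
print(*inc(oc+M@p,Rt*R.from_euler("z",turn)))
c=M.T@(o["position"]-oc);print("tcp cradle mm",(c*1000).round(1),"ang",np.arctan2(.05-c[1],c[0]-.062).round(3),"r",np.hypot(.05-c[1],c[0]-.062).round(4))
E
python3 kt.py .066 120 0
```

```text
{'time': 13.3, 'position': [0.4533, -0.217, 0.2433], 'orientation': [-0.2281, 2.6097, 0.0595], 'joint_pos': [-0.8644, -0.0118, -0.4665, 0.8305, 0.4445, -0.9738], 'force': [-0.0124, 0.4731, 0.1394], 'qvel': [0.0042, 0.0267, -0.0265, -0.0125, -0.0028, 0.002], 'gripper_width': 1.0004}
{'time': 13.35, 'position': [0.4532, -0.2168, 0.2424], 'joint_pos': [-0.8642, -0.0107, -0.4674, 0.8301, 0.4444, -0.9737], 'force': [0.5797, 0.6199, -0.6215], 'gripper_width': 0.9993}
[-0.1309  0.0344  0.0218] [ 0.001  -0.0013  0.0012]
tcp cradle mm [  9.   10.3 141.9] ang 2.499 r 0.0662
```

View pics/w12.png

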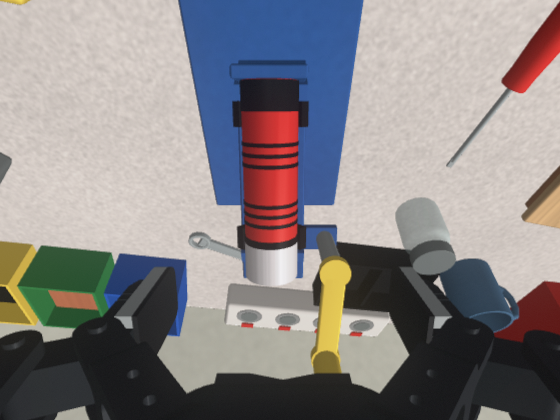

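The torch is seated with its tail at the stop (269,75). The keeper hinge is at (334,271), with the arm pointing up the lean. I'll move over the knob.

Request:
send_rows:
  increments:
    - [-0.035,0.008,0,0,0,0,0]
    - [-0.07,0.017,0,0,0,0,0]
    - [-0.105,0.026,0.005,0,0,0,0]
    - [-0.131,0.034,0.01,0,0,0,0]
    - [-0.131,0.034,0.016,0,0,0,0]

```text
time: 13.85
position: [0.5694, -0.161, 0.2944]
orientation: [-0.232, 2.609, 0.062]
force: [-0.1, 0.1, -0.6]
gripper_width: 0.998
```

Request:
send_rows:
  increments:
    - [0,0,0,0,0,0,0]
    - [0,0,0,0,0,0,0]

```text
time: 14.05
position: [0.5662, -0.1623, 0.2929]
orientation: [-0.227, 2.613, 0.063]
force: [1.1, -0.0, 0.1]
gripper_width: 1.003
```

```bash
python3 shot.py w13; python3 kt.py .066 42 0
```

```text
{'time': 14.05, 'position': [0.5662, -0.1623, 0.2929], 'orientation': [-0.2272, 2.6126, 0.0629], 'joint_pos': [-0.5892, 0.0672, -0.2588, 0.853, 0.3521, -0.6921], 'force': [1.0521, -0.0273, 0.0746], 'qvel': [-0.0117, -0.0115, 0.0078, 0.0037, -0.0009, 0.0012], 'gripper_width': 1.0029}
{'time': 14.1, 'position': [0.5662, -0.1626, 0.2935], 'joint_pos': [-0.5896, 0.0667, -0.2584, 0.8531, 0.3521, -0.692], 'force': [-0.6349, -0.3557, -0.8368], 'gripper_width': 0.9998}
[-0.001   0.0004  0.0838] [ 0.0014 -0.0024  0.0001]
tcp cradle mm [139.   44.3 125.8] ang 0.074 r 0.0772
```

View pics/w13.png

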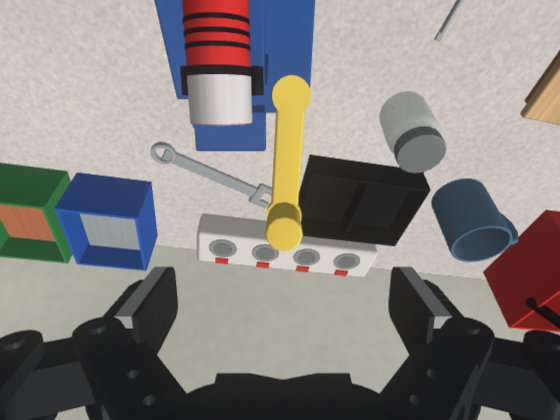

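Run:
```python
from fit import *
P=L("w13");M,oc=fr([.5172,-.2161,.1727])
for uv,z in(((284.5,234.5),.073),((291.5,94),.037)):
    A,d=ray(P,uv);A=M.T@(A-oc);d=M.T@d;print((A+d*(z-A[2])/d[2])*1000)
```

```text
[138.95533083  47.27499405  73.        ]
[60.46854965 51.74250578 37.        ]
```

Request:
send_rows:
  increments:
    - [-0.001,0.001,0.02,0,0,0,0]
    - [-0.001,0.001,0.04,0,0,0,0]
    - [-0.001,0.001,0.06,0,0,0,0]
    - [-0.001,0.001,0.075,0,0,0,0]
    - [-0.001,0.001,0.084,0,0,0,0]

```text
time: 14.6
position: [0.6084, -0.1543, 0.2209]
orientation: [-0.227, 2.612, 0.062]
force: [-0.9, -0.1, -0.2]
gripper_width: 0.999
```

Request:
send_rows:
  increments:
    - [0,0,0,0,0,0,60]
    - [0,0,0,0,0,0,120]
    - [0,0,0,0,0,0,180]
    - [0,0,0,0,0,0,230]
    - [0,0,0,0,0,0,255]

```text
time: 15.1
position: [0.609, -0.1541, 0.223]
orientation: [-0.228, 2.61, 0.06]
force: [-5.6, -1.2, 6.4]
gripper_width: 0.239
```

Request:
send_rows:
  increments:
    - [0,0,0,0,0,0,255]
    - [0,0,0,0,0,0,255]

```text
time: 15.3
position: [0.609, -0.1541, 0.223]
orientation: [-0.228, 2.61, 0.06]
force: [-5.6, -0.4, 5.9]
gripper_width: 0.238
```

```bash
python3 shot.py w14; for a in .3 .6 .9 1.2 1.5 1.6; do python3 kt.py $a 42 $a|sed -n 2p; done; python3 kt.py .066 42 0
```

```text
{'time': 15.3, 'position': [0.609, -0.1541, 0.223], 'orientation': [-0.2279, 2.6097, 0.06], 'joint_pos': [-0.527, 0.1574, -0.3523, 0.6454, 0.3276, -0.6315], 'force': [-5.61, -0.3518, 5.8596], 'qvel': [0.0005, -0.0009, -0.0021, 0.0003, 0.0007, 0.0011], 'gripper_width': 0.2377}
[ 0.0051 -0.0183  0.001 ] [-1.000e-04 -3.000e-04  3.015e-01]
[ 0.0152 -0.0393  0.001 ] [-1.000e-04 -3.000e-04  6.015e-01]
[ 0.0312 -0.0563  0.001 ] [-2.000e-04 -3.000e-04  9.015e-01]
[ 0.0514 -0.0679  0.001 ] [-2.0000e-04 -3.0000e-04  1.2015e+00]
[ 0.0741 -0.073   0.001 ] [-3.0000e-04 -2.0000e-04  1.5015e+00]
[ 0.0819 -0.0731  0.001 ] [-3.0000e-04 -2.0000e-04  1.6015e+00]
{'time': 15.35, 'position': [0.609, -0.1541, 0.223], 'joint_pos': [-0.527, 0.1574, -0.3523, 0.6454, 0.3276, -0.6315], 'force': [-4.8665, -0.4064, 5.2421], 'gripper_width': 0.2398}
[ 0.0017 -0.0004  0.001 ] [-0.     -0.0003  0.0015]
tcp cradle mm [141.6  45.3  43. ] ang 0.059 r 0.0797
```

View pics/w14.png

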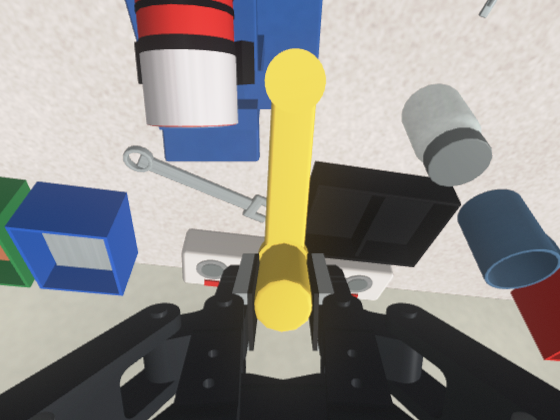

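Request:
send_rows:
  increments:
    - [0.0007,-0.0071,-0.001,0,0,0.12,255]
    - [0.0023,-0.0149,-0.0015,0,0,0.23,255]
    - [0.0046,-0.0224,-0.0015,0,0,0.34,255]
    - [0.0077,-0.0297,-0.0015,0,0,0.45,255]
    - [0.0115,-0.0366,-0.0015,0,0,0.55,255]

```text
time: 15.85
position: [0.6055, -0.1926, 0.2178]
orientation: [0.498, 2.594, 0.251]
force: [12.2, -1.9, -10.3]
gripper_width: 0.238
```

```bash
for a in .65 .75 .85 .95 1.05; do python3 kt.py $a 44 $a|sed -n 2p; done; python3 kt.py .55 44 .55;python3 shot.py w15
```

```text
[ 0.0025 -0.0076 -0.0005] [ 0.     -0.0002  0.0975]
[ 0.0036 -0.0153 -0.0005] [ 0.     -0.0002  0.1975]
[ 0.0055 -0.0229 -0.0005] [-0.000e+00 -2.000e-04  2.975e-01]
[ 0.0082 -0.0302 -0.0005] [-0.000e+00 -2.000e-04  3.975e-01]
[ 0.0116 -0.0372 -0.0005] [-0.000e+00 -2.000e-04  4.975e-01]
{'time': 15.85, 'position': [0.6055, -0.1926, 0.2178], 'joint_pos': [-0.5959, 0.1843, -0.3295, 0.6639, 0.355, -0.1448], 'force': [12.1847, -1.8583, -10.3392], 'gripper_width': 0.2378}
[ 0.0021  0.0002 -0.0005] [ 0.     -0.0002 -0.0025]
tcp cradle mm [130.2   7.9  43.5] ang 0.553 r 0.0801
{'time': 15.85, 'position': [0.6055, -0.1926, 0.2178], 'orientation': [0.4985, 2.5936, 0.2511], 'joint_pos': [-0.5959, 0.1843, -0.3295, 0.6639, 0.355, -0.1448], 'force': [12.1847, -1.8583, -10.3392], 'qvel': [-0.1439, 0.04, 0.0026, 0.0172, 0.0528, 0.8433], 'gripper_width': 0.2378}
```

View pics/w15.png

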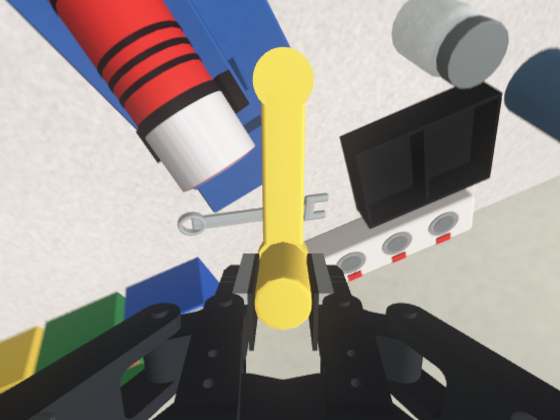

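The keeper is swinging and the knob is held. The lift is loading the grip axially by about 15 N, so I'll take that 1 mm back while continuing.

Request:
send_rows:
  increments:
    - [0.0007,-0.0078,0.001,0,0,0.1,255]
    - [0.002,-0.0155,0.001,0,0,0.2,255]
    - [0.004,-0.023,0.001,0,0,0.3,255]
    - [0.0067,-0.0303,0.001,0,0,0.4,255]
    - [0.0102,-0.0374,0.001,0,0,0.5,255]

```text
time: 16.4
position: [0.5863, -0.2237, 0.2035]
orientation: [1.142, 2.427, 0.411]
force: [4.8, -6.8, -2.9]
gripper_width: 0.238
```

Request:
send_rows:
  increments:
    - [0.0005,-0.0078,0,0,0,0.1,255]
    - [0.0017,-0.0156,0,0,0,0.2,255]
    - [0.0036,-0.0232,0,0,0,0.3,255]
    - [0.006,-0.029,0,0,0,0.38,255]
    - [0.008,-0.034,0,0,0,0.45,255]

```text
time: 16.9
position: [0.5591, -0.239, 0.1865]
orientation: [1.69, 2.156, 0.541]
force: [1.4, -10.3, -5.2]
gripper_width: 0.235
```

```bash
python3 kt.py 1.6 43 1.57;python3 shot.py w16
```

```text
{'time': 16.9, 'position': [0.5591, -0.239, 0.1865], 'joint_pos': [-0.7254, 0.1836, -0.4149, 0.6253, 0.3988, 0.6751], 'force': [1.4425, -10.3239, -5.1901], 'gripper_width': 0.2353}
[ 0.0024 -0.0082  0.0003] [-0.0013  0.0031  0.0685]
tcp cradle mm [ 68.1 -29.8  43.3] ang 1.495 r 0.08
{'time': 16.9, 'position': [0.5591, -0.239, 0.1865], 'orientation': [1.6896, 2.1555, 0.5409], 'joint_pos': [-0.7254, 0.1836, -0.4149, 0.6253, 0.3988, 0.6751], 'force': [1.4425, -10.3239, -5.1901], 'qvel': [-0.0827, -0.0226, -0.1042, -0.0432, 0.0294, 0.6022], 'gripper_width': 0.2353}
```

View pics/w16.png

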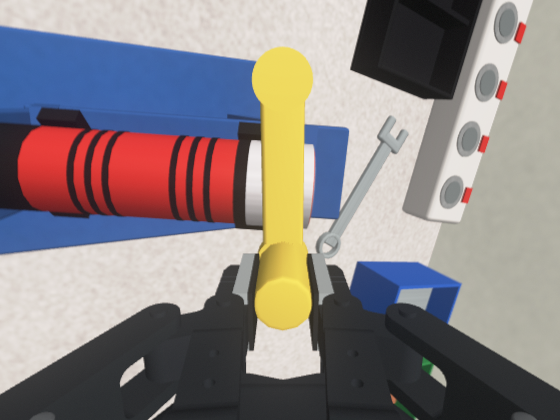

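Request:
send_rows:
  increments:
    - [0.001,-0.003,0,0,0,0.03,255]
    - [0.0015,-0.006,0,0,0,0.06,255]
    - [0.002,-0.0085,0,0,0,0.08,255]
    - [0.002,-0.0095,0,0,0,0.08,255]
    - [0.002,-0.0105,0,0,0,0.08,255]

```text
time: 17.45
position: [0.5519, -0.2404, 0.1827]
orientation: [1.775, 2.095, 0.563]
force: [24.2, -12.3, -8.7]
gripper_width: 0.239
```

```bash
python3 kt.py 1.6 43 1.57
```

```text
{'time': 17.45, 'position': [0.5519, -0.2404, 0.1827], 'joint_pos': [-0.7382, 0.1769, -0.4367, 0.611, 0.4047, 0.7392], 'force': [24.1952, -12.3475, -8.6817], 'gripper_width': 0.239}
[ 0.0019 -0.0001  0.0006] [ 0.0026  0.0051 -0.007 ]
tcp cradle mm [ 59.8 -29.9  43.6] ang 1.598 r 0.0799
```

Request:
send_rows:
  increments:
    - [0,0.0005,0,0,0,0,200]
    - [0,0.0005,0,0,0,0,100]
    - [0,0.0005,0,0,0,0,0]
    - [0,0.0005,0,0,0,0,0]
    - [0,0.0005,0,0,0,0,0]

```text
time: 17.95
position: [0.55, -0.2371, 0.1811]
orientation: [1.779, 2.1, 0.566]
force: [-0.5, 0.2, 0.6]
gripper_width: 0.902
```

Request:
send_rows:
  increments:
    - [0,0,0,0,0,0,0]
    - [0,0,-0.02,0,0,0,0]
    - [0,0,-0.05,0,0,0,0]
    - [0,0,-0.09,0,0,0,0]
    - [0,0,-0.13,0,0,0,0]

```text
time: 18.45
position: [0.4853, -0.2481, 0.2949]
orientation: [1.779, 2.101, 0.566]
force: [-0.2, -0.2, 0.2]
gripper_width: 1.005
```

Request:
send_rows:
  increments:
    - [0,0,-0.03,0,0,0,0]
    - [0,0,-0.06,0,0,0,0]
    - [0,0,-0.06,0,0,0,0]

```text
time: 18.75
position: [0.4563, -0.2547, 0.3492]
orientation: [1.776, 2.096, 0.564]
force: [-0.4, 0.8, 0.3]
gripper_width: 0.995
```

```bash
python3 shot.py w17
python3 - <<'E'
from plant import arm
from h import *
for n in("top","scene"): cv2.imwrite(f"pics/{n}8.png",arm.grab_frame(n)[:,:,::-1])
E
```

```text
{'time': 18.75, 'position': [0.4563, -0.2547, 0.3492], 'orientation': [1.7761, 2.0963, 0.5635], 'joint_pos': [-0.9177, 0.0054, -0.1589, 1.1416, 0.4587, 0.5502], 'force': [-0.4488, 0.8111, 0.2582], 'qvel': [0.025, 0.0318, -0.0799, -0.0901, -0.0129, 0.0339], 'gripper_width': 0.9953}
```

View pics/w17.png

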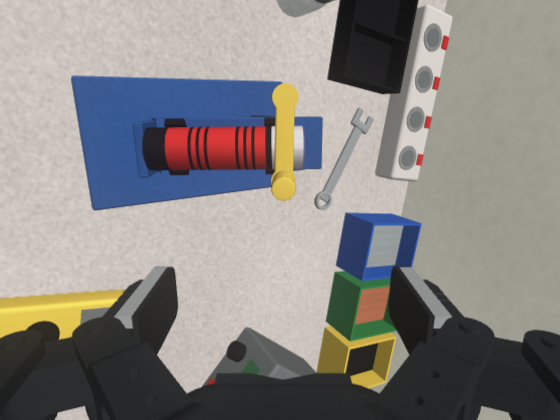

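View pics/scene8.png

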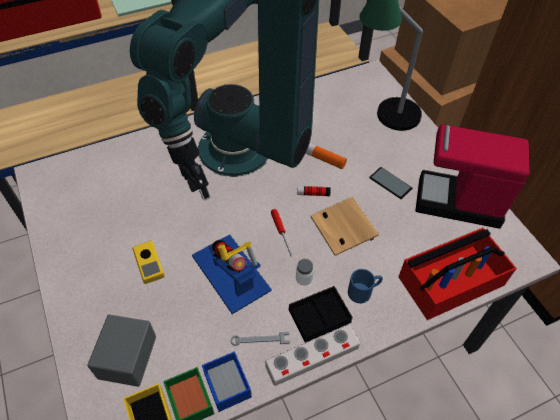

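Run:
```python
from fit import *
P=L("w17");M,oc=fr([.5172,-.2161,.1727]);q=[]
for uv,z in(((285,95),.037),((284,189),.073),((142,149),0),((303,148),0)):
    A,d=ray(P,uv);A=M.T@(A-oc);d=M.T@d;q.append((A+d*(z-A[2])/d[2])*1000);print(q[-1])
d=q[1]-q[0];print("keeper",np.arctan2(-d[1],d[0]))
from plant import arm
o=arm.get_obs();print(o["time"],o["force"]);print(arm.finish_job())
```

```text
[61.19049938 52.91482716 37.        ]
[ 59.62068732 -26.18502027  73.        ]
[-88.71878322   1.01714171   0.        ]
[79.98851359  0.77076181  0.        ]
keeper 1.5906396774724747
18.9 [-0.12738542 -1.22788133  0.05709705]
the job is handed in; nothing more can be done
None
```

I picked the red torch off the board and lowered it into the saddles with the lens end up. I slid it down until its tail bore on the foot stop (about 18 N), then released it. I then gripped the keeper knob, swung the keeper across to its stop, let go and backed the arm off. I handed the job in at 18.9 s.

- **Keeper:** the last pictures put it at about 1.59 rad (stop at 1.6), straight across over the torch.
- **Torch:** it lies within about 1 mm of the cradle centreline, with the lens end at about +80 mm. That last picture gave a rough −89 mm for the tail instead of −80 mm. I put that down to the dark tail against the stop plate, because the force contact and the close-up both showed the tail at the stop.
- **Robot and bystanders:** the gripper is clear and the tool force is near zero. The bystanders look unmoved in the scene picture, by eye only.
- **Camera disagreement:** the cameras disagreed with each other by 2–3 mm. I set the final sideways position from the wrist close-up, a correction of about 1.8 mm, just before lowering.

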